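One seed cup off the stack

TASK

Take only the top cup from the nested stack of three orange seed cups and set it down gently, upright, on the round cork pad in the feeder tray, with its whole foot on the cork. Leave the other two orange cups nested and standing where they are, and leave the stack of blue cups alone.

Things in the scene. Friction and masses are not known exactly. Their poses are not given: they have to be found in the camera images.
- orange_top_center (a point): Orange plastic seed cup, rim edged white, top of three nested, 60 g, 52 mm tall: straight hollow collar (outside diameter 54, wall 3, height 30, 27 deep) over a solid foot (diameter 42 to 45, height 22). Point: on its axis, 26 mm above the foot, 26 below the rim; z up its axis. The next cup's rim is 4 mm below this point. Grip with the fingertips 15 to 25 mm below the top rim.
- orange_next_center (a point): The next (middle) orange cup, identical, 30 mm lower in the stack; it stays, on the bottom cup. Its collar is as wide as the top cup's, so fingers reaching over 30 mm below the top rim grip it too; the top cup's foot sits loosely in it with 1.5 mm play, collar resting on its rim. Point: on its axis, 26 mm above its foot; z up its axis.
- blue_top_center (a point): A bystander: the upper of two nested blue cups of the same shape, which stand elsewhere on the table, to be left alone. The point is on its axis, half-way up; z is its axis, pointing up.
- pad (a point): Centre of the upper face of the flat round cork pad, 80 mm in diameter, in the middle of the square plywood feeder tray (130 mm square, fixed to the table, its wooden rim 14 mm high). The point is 11 mm above the table; z points up, x and y along the tray's sides.
Not all that is in view belongs to the job. What is shaped like the part that bears orange_top_center but yellow is not meant.

How it is judged:
By the outcome, as a careful person would: the job done as asked, in the order asked, and still so for the second after the job is handed in, with the robot touching nothing.
It also fails if it takes over 40 s, if anything falls off the work surface, if the arm or the gripper's body presses on something with over 40 N, if the wrist force passes 120 N, or if a joint passes its speed limit or range.

ROBOT

A 7-joint arm with a two-finger parallel gripper is mounted at the origin on the work surface. World frame = base frame: x ahead of the robot, y to its left, z up, the work surface at z = 0. Lengths are in m, angles in rad, forces in N, time in s.
With the tool pointing down it reaches from about 0.4 to 0.85 m from the base axis. Payload 10.4 kg.
Tool frame: the origin (TCP) lies between the finger pads; the fingertips stand 22 mm ahead of it and the grasp point (between the pads) lies 3 mm ahead of it; z points along the fingers, y is the line along which they close (so a half turn about z gives the same grasp; the last joint's range is limited). The gripper opens to 85 mm and grips with 20 to 120 N. Pads are 22 mm wide; open, the fingers measure 114 mm over their backs; the gripper's body (76 mm by 85 mm) begins 54 mm behind the grasp point. The pads swing forward as they close: fully open they stand 13 mm farther back than shut.
Start: joints at [1.128, 0.332, -0.065, 1.46, 0.022, 1.35, -0.088], TCP at [0.255, -0.571, 0.253] pointing down, gripper open.
Joint ranges: [-2.6, 2.6], [-0.5, 2.12], [-1.47, 1.34], [0.16, 2.42], [-1.27, 4.41], [0.06, 2.06], [-2.6, 2.6]. Speed limits (rad/s): [2.22, 2.22, 2.79, 2.79, 3.14, 3.14, 3.14].

INTERFACE

Orientations are given as a unit quaternion [x, y, z, w].
In Python, from workcell import manip, camera, ticket, boxes_of, outline_of gives the robot as it stands.
- The arm moves only by the tool carry_out, never from a script. Its argument "deltas" is a list of rows, each a list of 5 numbers: the shift along the tool's x, y, z as a fraction of full scale, then the turn about the tool's z as a fraction of full scale, then the opening, from -1 (shut) to 1 (fully open), so that 0 is half open. In form: [[tx, ty, tz, spin, gripper], ...]. A call has 1 to 20 rows; each row is the pose to reach, as a shift and turn from the pose commanded when the call began, along the tool's axes at that moment; what a row does not reach only later rows make up. Full scale, the value 1, is 150 mm for a shift and 30 degrees for a turn. A row lasts 1/8 s, in which the tool goes at most 62.5 mm and 10.7 degrees, less where a joint would pass 70% of its speed; a pose out of reach is approached as far as the arm can. A call with a number of a shift or a turn outside -1 to 1 is refused whole. A call with a gripper value outside its range is refused whole. The fingers move at their own pace and stop on an object; "force" is the grip in N (left out, the last holds). Time passes only in rows, so rows that repeat a pose let the fingers close. It gives the time, the measured TCP pose, the force, the opening and the grip force at its end, in the units of the state.
- manip.get_obs(): the state, without advancing time (a new reading comes with each control period).
- camera(name): name is "scene" or "top" or "wrist"; returns a dict with "img" (400x640x3 uint8, red, green, blue), "depth" (400x640 float32, m along the optical axis (not along the pixel's ray), 0 where there is no reading), "vertical_fov" (degrees; the focal length in pixels is half the picture's height over the tangent of half this angle, whatever the lens; pixels are square), "cx", "cy" (the principal point, pixels), "k1" (the pictures are not rectified: a ray, as slopes to the right and down, at radius r is drawn at 1 + k1 r^2 times it, then the intrinsics apply), "R" (3x3) and "t" (3): a world point X has camera coordinates R X + t. Camera axes: x right, y down, z forward; pixel columns grow to the right and rows downward; lengths in m; the calibration is good to about 2 mm. A picture is of the moment at which its call begins.
- ticket.hand_in(): hands the job in; it is judged then, once.
Trained networks look in a picture, given as the dict that the camera call returned (one of the last four; its "shot" number tells which), for a name from the list of things; names that differ only in an ending like _2 or _b are one class to them, and where a whole thing is asked for, a point or a joint stands for the part that bears it (a point fixed in the world has none). Each returns a list of dicts, best first, with "conf" (0 to 1); they miss things now and then, are a little off and sometimes report something else, mostly with a low value. They report only what shows in the picture. A call takes as long as a camera call. They do not tell look-alikes from the thing itself.
- boxes_of(query, picture): "position" ([x, y, z] in m, in world coordinates, good to about 4 mm: the middle of the surface that is visible of it).
- outline_of(query, picture): "region" (400x640 bool, what is visible of it).
The state is a dict: "clock": time; "joint_pos": joint angles; "joint_velocities": joint speeds; "tau": joint torques, N m; "position": TCP position; "ee_rot": TCP orientation; "ft_force": force on the tool from outside, world axes, zero at the start; "torque": the same for the moment, N m; "grip_width": opening from 0.0 (shut) to 1.0 (fully open); "grasp_force": force on a finger pad.
Only numpy, scipy, OpenCV 4.12 (cv2) and the standard library are available. Lean on these libraries where they do the work, as an engineer would, in place of code of your own. Each camera call takes 0.05 s, during which the arm holds its last target. There are 200 camera calls.

## Working session

There is one attempt and no reset: what is moved stays moved. The work goes in short steps, Python scripts to look and compute and a tool call to move; the robot and the scene stay as the last step left them, time stands still between calls to the robot, and variables do not carry over. Pictures are saved under pics/ and viewed, at most 10 in all, crops included, and the job is handed in when it is done.

Besides the shell and the picture viewer there is one more tool, called after "Emit:" by a JSON object that holds its "method" and its "body". carry_out: Moves the arm, as the interface text tells. Its arguments: {"type":"object","properties":{"deltas":{"type":"array","items":{"type":"array","items":{"type":"number"}}},"force":{"type":"number"}},"required":["deltas"]}

```bash
mkdir -p pics; cat > h.py <<'E'
import numpy as np,cv2
from workcell import manip,camera,ticket,boxes_of,outline_of
from scipy.spatial.transform import Rotation as Ro
def cloud(p):
    d=p["depth"];h,w=d.shape;f=h/2/np.tan(np.radians(p["vertical_fov"])/2)
    K=np.array([[f,0,p["cx"]],[0,f,p["cy"]],[0,0,1]])
    v,u=np.mgrid[:h,:w];uv=np.stack([u,v],-1).reshape(-1,1,2).astype(float)
    s=cv2.undistortPoints(uv,K,np.array([p["k1"],0,0,0.]))[:,0]
    X=np.c_[s,np.ones(len(s))]*d.reshape(-1,1)
    return ((X-p["t"])@p["R"]).reshape(h,w,3)
def save(p,n): cv2.imwrite("pics/"+n,p["img"][:,:,::-1])
E
python3 - <<'E'
from h import *
o=manip.get_obs();print(o)
ims=[]
for c in("scene","top"):
    p=camera(c);ims.append(p["img"])
    for q in("orange_top_center","orange_next_center","blue_top_center","pad"):
        print(c,q,[(np.round(b["position"],3),round(b["conf"],2)) for b in boxes_of(q,p)])
    save(p,c+"0.png")
E
```

```text
{'clock': 0.0, 'joint_pos': array([ 1.12841828,  0.33285319, -0.06469153,  1.46095454,  0.02158569,
        1.34987398, -0.08852776]), 'joint_velocities': array([-0.0006474 ,  0.00060754,  0.00115609,  0.00168091, -0.00193411,
        0.00048802,  0.00064696]), 'tau': array([ 1.19368547e-04, -6.25448728e+01,  4.89539013e-02, -3.91605306e+01,
        1.61279325e-02,  9.86455794e-03, -5.27639918e-05]), 'position': array([ 0.25458036, -0.57042642,  0.25252123]), 'ee_rot': array([ 9.78055644e-01,  2.08342679e-01, -1.71329544e-04, -6.75752789e-04]), 'ft_force': array([ 0.31495119, -0.22258522, -0.2886003 ]), 'torque': array([-0.01147597,  0.00038388,  0.02814131]), 'grasp_force': 0.0, 'grip_width': 0.9989775179751359}
scene orange_top_center [(array([ 0.373, -0.23 ,  0.041]), 0.77), (array([ 0.488, -0.232,  0.099]), 0.66)]
scene orange_next_center [(array([ 0.518, -0.238,  0.07 ]), 0.8), (array([0.526, 0.28 , 0.07 ]), 0.67)]
scene blue_top_center [(array([0.527, 0.283, 0.068]), 0.71)]
scene pad [(array([0.628, 0.008, 0.01 ]), 0.79)]
top orange_top_center [(array([ 0.501, -0.235,  0.088]), 0.88), (array([ 0.39 , -0.236,  0.024]), 0.56)]
top orange_next_center []
top blue_top_center [(array([0.531, 0.286, 0.056]), 0.85)]
top pad [(array([0.624, 0.01 , 0.011]), 0.91)]
```

View pics/scene0.png

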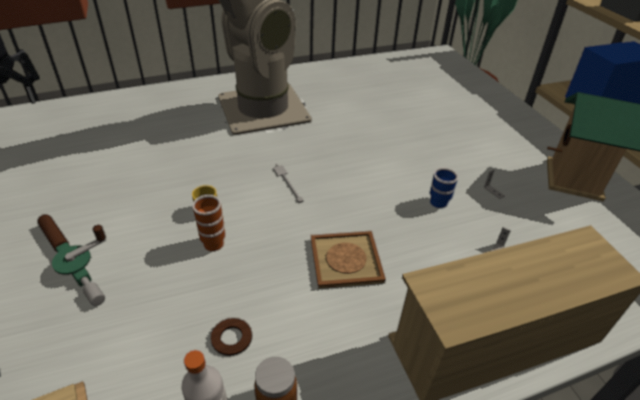

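View pics/top0.png

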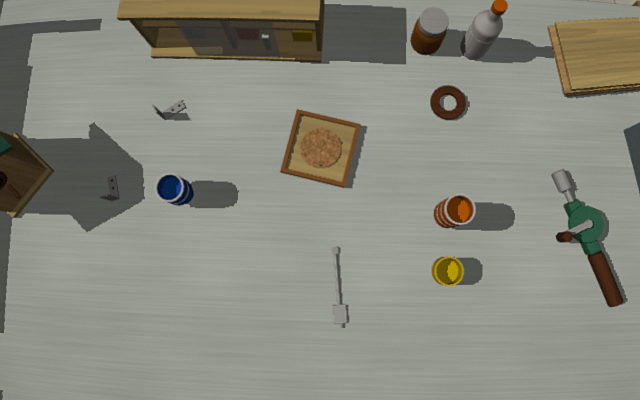

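```bash
python3 - <<'E'
from h import *
for c in("scene","top"):
    p=camera(c);P=cloud(p);hsv=cv2.cvtColor(p["img"],cv2.COLOR_RGB2HSV)
    m=(np.hypot(P[...,0]-.5,P[...,1]+.235)<.06)&(P[...,2]>.015)&(p["depth"]>0)
    Q=P[m];print(c,len(Q),np.round(np.percentile(Q,[1,50,99],axis=0),4))
    zt=np.percentile(Q[:,2],98)
    T=Q[Q[:,2]>zt-.006];print("rim",zt,T[:,:2].min(0),T[:,:2].max(0),cv2.minEnclosingCircle(T[:,:2].astype(np.float32)))
    b=outline_of("pad",p)
    if b:
        r=P[b[0]["region"]&(p["depth"]>0)];print("pad",r.min(0),r.max(0),np.median(r,0),cv2.minEnclosingCircle(r[:,:2].astype(np.float32)))
E
```

```text
scene 1340 [[ 0.4731 -0.2594  0.0166]
 [ 0.517  -0.2337  0.0855]
 [ 0.5264 -0.207   0.1139]]
rim 0.1133285026993914 [ 0.46934141 -0.25985645] [ 0.52735151 -0.20629042] ((0.4983464479446411, -0.23420020937919617), 0.02923763543367386)
top 1097 [[ 0.4731 -0.2586  0.0289]
 [ 0.4989 -0.2313  0.0859]
 [ 0.5246 -0.2077  0.1142]]
rim 0.11368153791269396 [ 0.47310308 -0.2594313 ] [ 0.52668513 -0.20781287] ((0.49981844425201416, -0.23363322019577026), 0.02766796573996544)
pad [ 0.54905671 -0.06762244 -0.00330462] [0.70069961 0.09123449 0.01940624] [0.62401354 0.00979311 0.00995778] ((0.6276202201843262, 0.011488039046525955), 0.0938199982047081)
```

The pictures show the orange three-stack at scene (210,222) and top (456,211). The yellow look-alike is at top (448,271), the cork pad in the tray at top (321,148), and the blue stack at top (175,190). The stack axis is about (0.4995,-0.2335) with its rim at z≈0.112, and the pad is at about (0.625,0.010). Next I move above the stack.

Emit:
{"method": "carry_out", "body": {"deltas": [[0.4,-0.23,0,0,1],[0.8,-0.46,0,0,1],[0.8,-0.46,0,0,1]]}}

```text
clock: 1.08
position: [0.3396, -0.4551, 0.2538]
ee_rot: [0.977, 0.212, 0.001, -0.0]
ft_force: [-1.0, 0.1, 0.6]
grip_width: 1.003
grasp_force: 0.0
```

Emit:
{"method": "carry_out", "body": {"deltas": [[0.4,-0.23,0,0,1],[0.8,-0.46,0,0,1],[0.8,-0.46,0,0,1]]}}

```text
clock: 1.45
position: [0.4202, -0.3435, 0.2537]
ee_rot: [0.977, 0.211, 0.001, -0.0]
ft_force: [-0.1, -0.1, -0.7]
grip_width: 0.999
grasp_force: 0.0
```

Emit:
{"method": "carry_out", "body": {"deltas": [[0.4,-0.23,0,0,1],[0.8,-0.46,0,0,1],[0.8,-0.46,0,0,1],[0.8,-0.46,0,0,1],[0.8,-0.46,0,0,1]]}}

```text
clock: 2.08
position: [0.498, -0.2374, 0.2532]
ee_rot: [0.978, 0.207, -0.0, 0.0]
ft_force: [-0.8, -0.7, -0.3]
grip_width: 0.998
grasp_force: 0.0
```

```bash
cat > m.py <<'E'
from h import *
import sys
def rel(t,o):  # tool-frame shift in full-scale fractions
    return np.round(Ro.from_quat(o["ee_rot"]).inv().apply(np.array(t)-o["position"])/.15,3)
E
python3 - <<'E'
from m import *
o=manip.get_obs();print(o["clock"],o["position"],o["ee_rot"],o["grip_width"],o["joint_pos"])
for c in("wrist","top"):
    p=camera(c);P=cloud(p);save(p,c+"1.png")
    m=(np.hypot(P[...,0]-.5,P[...,1]+.235)<.04)&(abs(P[...,2]-.112)<.006)&(p["depth"]>0)
    T=P[m];
    if len(T)<5: print(c,"none");continue
    print(c,len(T),np.median(T[:,2]),T[:,:2].min(0),T[:,:2].max(0),cv2.minEnclosingCircle(T[:,:2].astype(np.float32)))
print(rel([.4995,-.2335,.112],o))
E
```

```text
2.075 [ 0.49799502 -0.23735995  0.25319989] [ 9.78382979e-01  2.06800617e-01 -3.69993059e-04  3.39138007e-04] 0.9981743141121548 [ 0.66164166  0.19179207 -0.34069137  1.64352611  0.06682582  1.31788489
 -0.84421561]
wrist 869 0.1113916036732517 [ 0.47256022 -0.25894904] [ 0.52619633 -0.20568184] ((0.49917924404144287, -0.23233428597450256), 0.027096541598439217)
top 140 0.11183779901873175 [ 0.47319518 -0.25745398] [ 0.52648095 -0.20769846] ((0.49970585107803345, -0.23326322436332703), 0.027875991538167)
[ 0.02  -0.02   0.941]
```

View pics/wrist1.png

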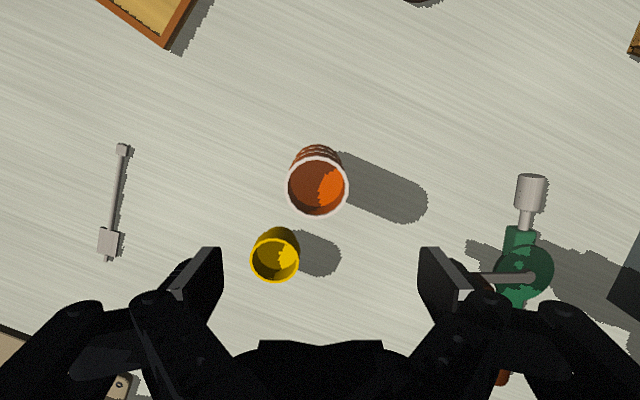

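The wrist view shows the orange cup at (318,187), roughly midway between the fingers at columns 222 and 420. The yellow cup at (275,255) is clear of them. I'll descend, then partly close and check the centring.

Emit:
{"method": "carry_out", "body": {"deltas": [[0.02,-0.024,0.1,0,1],[0.02,-0.024,0.3,0,1],[0.02,-0.024,0.55,0,1],[0.02,-0.024,0.75,0,1],[0.02,-0.024,0.88,0,1],[0.02,-0.024,0.93,0,0.55],[0.02,-0.024,0.94,0,0.55],[0.02,-0.024,0.94,0,0.55],[0.02,-0.024,0.94,0,0.55]], "force": 20}}

```text
clock: 3.3
position: [0.5008, -0.2307, 0.1131]
ee_rot: [0.978, 0.208, 0.001, 0.0]
ft_force: [0.7, -0.4, -1.4]
grip_width: 0.779
grasp_force: 0.0
```

```bash
python3 - <<'E'
from m import *
o=manip.get_obs();print(o["clock"],o["position"],o["ee_rot"],o["grip_width"],o["ft_force"])
p=camera("wrist");P=cloud(p);save(p,"wrist2.png")
R=Ro.from_quat(o["ee_rot"])
m=(np.hypot(P[...,0]-.5,P[...,1]+.235)<.032)&(abs(P[...,2]-.112)<.006)&(p["depth"]>0)
T=P[m];c,r=cv2.minEnclosingCircle(T[:,:2].astype(np.float32));print("cup",c,r)
L=(P-o["position"])@R.as_matrix()
print("cup in tool",R.inv().apply(np.r_[c,.112]-o["position"]))
# dark finger points near the tips
g=(p["img"].max(2)<70)&(p["depth"]>0)&(abs(L[...,0])<.03)&(abs(L[...,1])<.07)&(L[...,2]>-.01)&(L[...,2]<.03)
for s in(-1,1):
    q=L[g&(L[...,1]*s>0.02)]
    if len(q): print(s,len(q),np.round(np.percentile(q,[1,50,99],axis=0),4))
E
```

```text
3.3 [ 0.50082187 -0.23066244  0.11307302] [9.78058239e-01 2.08330530e-01 5.17026115e-04 4.50901941e-04] 0.7786598674999996 [ 0.65779605 -0.39564514 -1.37811159]
cup (0.5013175010681152, -0.2352418303489685) 0.030889373272657394
cup in tool [-0.00141446  0.00438268  0.00107667]
-1 1458 [[-0.0137 -0.047  -0.0098]
 [ 0.0011 -0.034   0.0033]
 [ 0.0129 -0.0202  0.0259]]
1 1481 [[-0.0155  0.0201 -0.0097]
 [ 0.0021  0.0321  0.0034]
 [ 0.0151  0.0454  0.0245]]
```

View pics/wrist2.png

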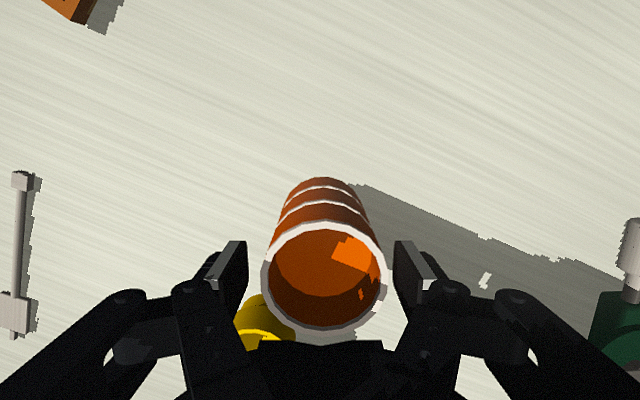

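In this view the cup's rim spans columns 261–387 and the pads' inner faces sit at 246 and 394. The tool is therefore about 1.5 mm short along +y (right), and about 2 mm too far along x by pose. I'll correct that and close gradually.

Emit:
{"method": "carry_out", "body": {"deltas": [[-0.012,0.01,0,0,0.5],[-0.012,0.01,0,0,0.45],[-0.012,0.01,0,0,0.4],[-0.012,0.01,0,0,0.36],[-0.012,0.01,0,0,0.32],[-0.012,0.01,0,0,0.28],[-0.012,0.01,0,0,0.24],[-0.012,0.01,0,0,0.1],[-0.012,0.01,0,0,0.0],[-0.012,0.01,0,0,0.0],[-0.012,0.01,0,0,0.0]], "force": 25}}

```text
clock: 4.72
position: [0.4996, -0.2326, 0.1125]
ee_rot: [0.978, 0.208, 0.0, 0.0]
ft_force: [-0.6, -0.1, 3.9]
grip_width: 0.631
grasp_force: 26.5
```

```bash
python3 - <<'E'
from m import *
o=manip.get_obs();print(o["clock"],o["position"],o["grip_width"],o["grasp_force"],o["ft_force"])
p=camera("wrist");save(p,"wrist3.png")
p=camera("scene");i=cv2.resize(p["img"][160:280,140:290],None,fx=4,fy=4);save({"img":i},"scene3.png")
E
```

```text
4.725 [ 0.49955027 -0.23264915  0.11254301] 0.6310717001969218 26.50900561362505 [-0.57111054 -0.06866486  3.88021456]
```

View pics/wrist3.png

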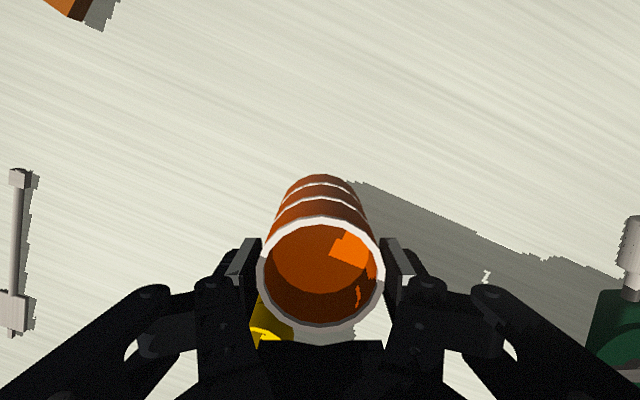

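The pads now touch the cup on both sides, at columns 260 and 385, and the stack is still straight. The fingertips are at about z=0.0905, above the next rim at 0.082. I'll lift slowly.

Emit:
{"method": "carry_out", "body": {"deltas": [[0,0,-0.02,0,0],[0,0,-0.05,0,0],[0,0,-0.08,0,0],[0,0,-0.12,0,0],[0,0,-0.16,0,0],[0,0,-0.2,0,0],[0,0,-0.25,0,0],[0,0,-0.32,0,0],[0,0,-0.45,0,0],[0,0,-0.45,0,0]]}}

```text
clock: 6.08
position: [0.5003, -0.2329, 0.1816]
ee_rot: [0.978, 0.208, 0.001, 0.001]
ft_force: [0.3, -0.4, -0.7]
grip_width: 0.628
grasp_force: 26.5
```

```bash
python3 - <<'E'
from m import *
o=manip.get_obs();print(o["clock"],o["position"],o["grip_width"],o["grasp_force"],o["ft_force"])
p=camera("scene");i=cv2.resize(p["img"][130:280,140:340],None,fx=4,fy=4);save({"img":i},"scene4.png")
t=camera("top");P=cloud(t);b=P[...];hsv=cv2.cvtColor(t["img"],cv2.COLOR_RGB2HSV)
r=outline_of("pad",t)
print(len(r))
# cork disc: points at z~11mm well inside the tray; tray floor is lower
m=(abs(P[...,0]-.625)<.06)&(abs(P[...,1]-.01)<.06)&(P[...,2]<.03)
print([(np.round(x["position"],4),x["conf"]) for x in boxes_of("pad",t)])
g=m&(hsv[...,1]>0)&(P[...,2]>.0085)&(P[...,2]<.013)&(np.hypot(P[...,0]-.625,P[...,1]-.01)<.045)
print(g.sum(),P[g].mean(0),cv2.minEnclosingCircle(P[g][:,:2].astype(np.float32)))
print(rel([.625,.010,.155],o),rel([.625,.01,.063],o))
E
```

```text
6.075 [ 0.50027999 -0.23291347  0.18155149] 0.6284008008741714 26.492192284204066 [ 0.26559939 -0.42678074 -0.70303938]
1
[(array([0.6229, 0.0121, 0.009 ]), 0.57)]
1184 [0.62456028 0.01006331 0.0107886 ] ((0.6250478625297546, 0.010039569810032845), 0.04500380903482437)
[ 1.419 -1.14   0.177] [ 1.418 -1.142  0.79 ]
```

View pics/scene4.png

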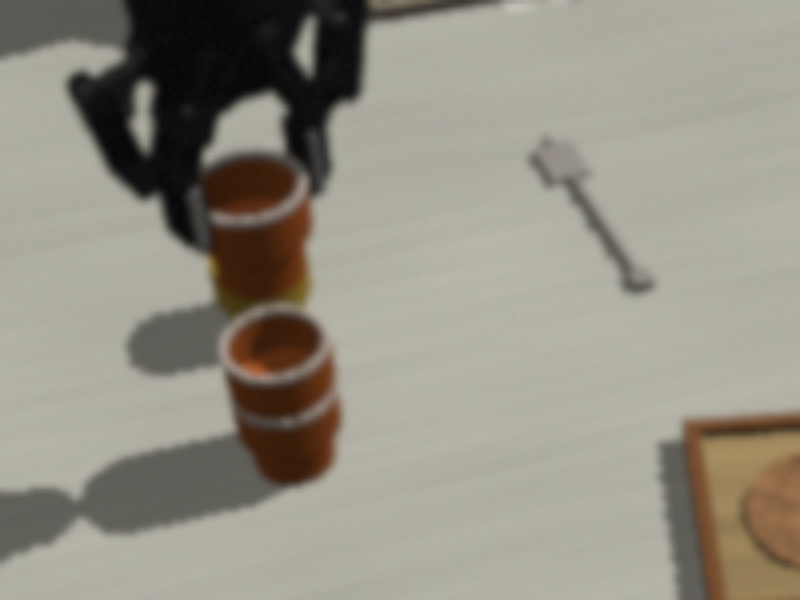

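The crop shows only the top cup held, at (255,225), upright. The other two stand nested at (283,395). I'll carry it to the pad.

Emit:
{"method": "carry_out", "body": {"deltas": [[0.1,-0.08,0,0,0],[0.3,-0.24,0,0,0],[0.5,-0.4,0,0,0],[0.71,-0.57,0,0,0]]}}

```text
clock: 6.78
position: [0.5619, -0.1102, 0.1791]
ee_rot: [0.978, 0.208, -0.0, -0.0]
ft_force: [0.1, -0.1, -0.6]
grip_width: 0.628
grasp_force: 26.5
```

Emit:
{"method": "carry_out", "body": {"deltas": [[0.2,-0.16,0,0,0],[0.4,-0.32,0,0,0],[0.57,-0.46,0,0,0],[0.67,-0.54,0,0,0],[0.71,-0.57,0,0,0],[0.71,-0.57,0,0,0],[0.71,-0.57,0,0,0]]}}

```text
clock: 7.65
position: [0.624, 0.0089, 0.1798]
ee_rot: [0.978, 0.208, -0.0, 0.0]
ft_force: [-0.0, 0.2, -0.3]
grip_width: 0.629
grasp_force: 26.5
```

```bash
python3 - <<'E'
from m import *
o=manip.get_obs();print(o["clock"],o["position"],o["grip_width"],o["grasp_force"],o["ft_force"])
print(rel([.625,.01,.063],o))
for c in ("top","scene"):
    t=camera(c);P=cloud(t);m=(np.hypot(P[...,0]-.625,P[...,1]-.01)<.06)&(P[...,2]>.1)&(t["img"][...,0]>1.5*t["img"][...,2])
    if m.sum(): print(c,m.sum(),np.percentile(P[m],[1,50,99],axis=0).round(4))
E
```

```text
7.65 [0.62395669 0.00885046 0.17978341] 0.6293980563000908 26.475983429700136 [-0.03310216  0.21232808 -0.28922042]
[ 0.01  -0.005  0.779]
top 4 [[0.6031 0.0552 0.5348]
 [0.6041 0.0561 0.536 ]
 [0.6047 0.0563 0.5409]]
scene 1168 [[ 0.5987 -0.0455  0.1316]
 [ 0.6409 -0.0133  0.3532]
 [ 0.6661  0.0314  0.5201]]
```

Lower to about 5 mm above the pad, then creep down while watching the force.

Emit:
{"method": "carry_out", "body": {"deltas": [[0.005,-0.002,0.1,0,0],[0.01,-0.005,0.25,0,0],[0.01,-0.005,0.42,0,0],[0.01,-0.005,0.57,0,0],[0.01,-0.005,0.68,0,0],[0.01,-0.005,0.74,0,0],[0.01,-0.005,0.74,0,0],[0.01,-0.005,0.74,0,0]]}}

```text
clock: 8.75
position: [0.6258, 0.0117, 0.0696]
ee_rot: [0.978, 0.208, 0.001, 0.0]
ft_force: [-0.6, -0.6, -0.1]
grip_width: 0.626
grasp_force: 26.5
```

Emit:
{"method": "carry_out", "body": {"deltas": [[0,0,0.01,0,0],[0,0,0.015,0,0],[0,0,0.02,0,0],[0,0,0.025,0,0],[0,0,0.025,0,0]]}}

```text
clock: 9.38
position: [0.6252, 0.0117, 0.065]
ee_rot: [0.978, 0.208, -0.0, 0.0]
ft_force: [0.3, -1.0, -0.4]
grip_width: 0.629
grasp_force: 26.5
```

```bash
python3 - <<'E'
from m import *
o=manip.get_obs();print(o["clock"],o["position"],o["grip_width"],o["grasp_force"],o["ft_force"])
p=camera("scene");i=cv2.resize(p["img"][170:300,260:420],None,fx=4,fy=4);save({"img":i},"scene5.png")
E
```

```text
9.375 [0.62522698 0.01166086 0.06501444] 0.6286744961474181 26.48637876380235 [ 0.25423741 -0.99621354 -0.35798774]
```

View pics/scene5.png

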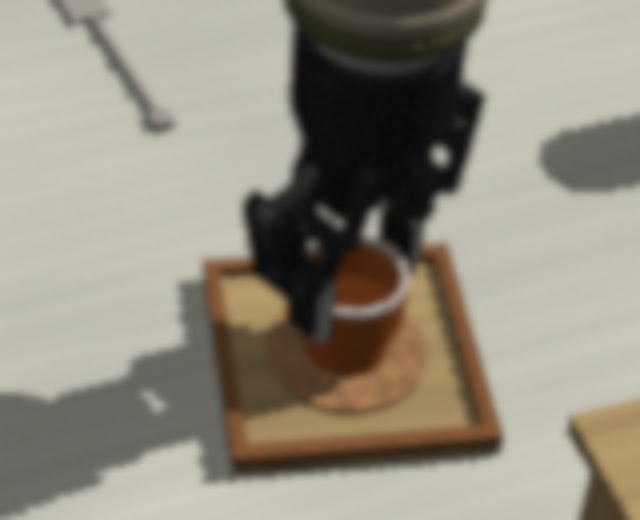

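The cup is over the middle of the cork, with its foot at about (345,365) in the crop, and there is no contact force yet. I'll creep lower.

Emit:
{"method": "carry_out", "body": {"deltas": [[0,0,0.004,0,0],[0,0,0.008,0,0],[0,0,0.01,0,0],[0,0,0.01,0,0]]}}

```text
clock: 9.93
position: [0.6253, 0.0117, 0.0637]
ee_rot: [0.978, 0.208, 0.0, 0.0]
ft_force: [-0.3, 0.0, 1.5]
grip_width: 0.625
grasp_force: 26.6
```

Emit:
{"method": "carry_out", "body": {"deltas": [[0,0,0.003,0,0],[0,0,0.006,0,0],[0,0,0.006,0,0]]}}

```text
clock: 10.3
position: [0.6254, 0.0117, 0.0636]
ee_rot: [0.978, 0.208, 0.0, 0.0]
ft_force: [-4.5, -1.1, 9.3]
grip_width: 0.627
grasp_force: 27.2
```

Contact made. I'll ease off a little, then open gradually.

Emit:
{"method": "carry_out", "body": {"deltas": [[0,0,-0.004,0,0],[0,0,-0.004,0,0.1],[0,0,-0.004,0,0.2],[0,0,-0.004,0,0.26],[0,0,-0.004,0,0.3],[0,0,-0.004,0,0.35],[0,0,-0.004,0,0.45],[0,0,-0.004,0,0.6],[0,0,-0.004,0,0.8],[0,0,-0.004,0,0.8],[0,0,-0.004,0,0.8]]}}

```text
clock: 11.68
position: [0.6252, 0.0116, 0.0632]
ee_rot: [0.978, 0.208, -0.0, 0.0]
ft_force: [0.8, -0.7, -0.2]
grip_width: 0.902
grasp_force: 0.0
```

Emit:
{"method": "carry_out", "body": {"deltas": [[0,0,-0.05,0,0.9],[0,0,-0.15,0,1],[0,0,-0.35,0,1],[0,0,-0.6,0,1],[0,0,-0.85,0,1],[0,0,-0.95,0,1],[0,0,-0.95,0,1]]}}

```text
clock: 12.55
position: [0.6257, 0.0118, 0.2069]
ee_rot: [0.978, 0.208, 0.001, 0.0]
ft_force: [-0.2, -0.5, 0.6]
grip_width: 0.998
grasp_force: 0.0
```

```bash
python3 - <<'E'
from m import *
o=manip.get_obs();print(o["clock"],o["position"],o["grip_width"],o["grasp_force"],o["ft_force"])
w=camera("wrist");P=cloud(w)
m=(np.hypot(P[...,0]-.625,P[...,1]-.01)<.045)&(abs(P[...,2]-.063)<.005)&(w["depth"]>0);T=P[m]
if m.sum(): print("rim",T[:,2].min(),T[:,2].max(),cv2.minEnclosingCircle(T[:,:2].astype(np.float32)))
p=camera("scene");i=np.hstack([cv2.resize(w["img"],(400,250)),cv2.resize(p["img"][150:300,180:420],(400,250))])
save({"img":i},"fin.png")
P=cloud(p);m=(np.hypot(P[...,0]-.5,P[...,1]+.234)<.045)&(abs(P[...,2]-.082)<.006)&(p["depth"]>0);T=P[m]
print("stack",cv2.minEnclosingCircle(T[:,:2].astype(np.float32)),np.percentile(T[:,2],98))
E
```

```text
12.55 [0.62565536 0.01176248 0.20686169] 0.9978375208201078 0.0 [-0.18157675 -0.53111078  0.57136809]
rim 0.05801819429466822 0.06477588161954947 ((0.6251598596572876, 0.012081080116331577), 0.027216028422117233)
stack ((0.49863728880882263, -0.2329280972480774), 0.028348054736852646) 0.08420058229240604
```

View pics/fin.png

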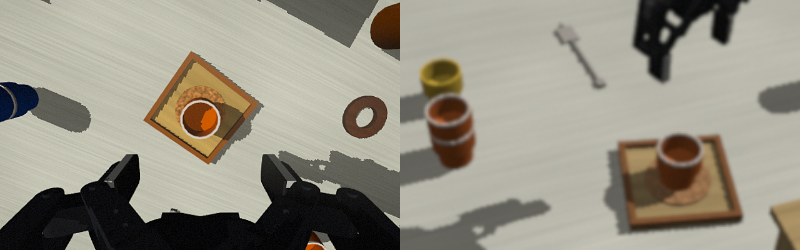

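The cup stands upright, centred on the cork at (200,118) on the left and (680,165) on the right. The other two are still nested and in place at (450,130), and the gripper is clear.

```bash
python3 -c "
from workcell import ticket
print(ticket.hand_in())"
```

```text
the job is handed in; nothing more can be done
None
```

The top orange cup is upright on the cork pad, about 2 mm off centre; the other two are still nested in place, the blue stack was not touched, and the job was handed in at about 12.7 s.

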